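# Clamp the grinding jar in its holder

### The arm

A 7-joint arm with a two-finger parallel gripper is mounted at the origin on the work surface. World frame = base frame: x ahead of the robot, y to its left, z up, the work surface at z = 0. Lengths are in m, angles in rad, forces in N, time in s.
With the tool pointing down it reaches from about 0.425 to 0.825 m from the base axis. Payload 3.6 kg.
Tool frame: the origin (TCP) lies midway between the tips of the shut fingers; the grasp point (between the pads) lies behind it (r.tcp_to_grasp is the z of the grasp point in the tool frame, in m); z points along the fingers, y is the direction in which the jaws open and shut (so a half turn about z gives the same grasp; the last joint's range is limited). The gripper opens to 93 mm and grips with 3 to 60 N. Pads are 15 mm wide; open, the fingers measure 128 mm over their backs; the gripper's body (75 mm by 188 mm) begins 65 mm behind the grasp point.
Start: joints at [1.258, 0.615, -0.013, 1.423, 0.008, 1.103, -0.04], TCP at [0.184, -0.623, 0.219] pointing down, gripper open.
Joint ranges: [-3.12, 3.12], [-0.3, 2.06], [-1.34, 1.32], [0.26, 2.42], [-1.36, 4.5], [0.01, 1.98], [-2.84, 2.84]. Speed limits (rad/s): [2.79, 2.79, 3.14, 3.14, 3.14, 3.14, 3.14].

### API

Orientations are given as a rotation vector (axis times angle).
In Python, from rig import r gives the robot as it stands.
- The arm moves only by the tool arm_command, never from a script. Its argument "motion" is a list of rows, each a list of 2 entries, a list of its own where there are three numbers: the shift along the tool's x, y, z in mm, then the turn about the tool's z in degrees. In form: [[[x, y, z], twist], ...]. A call has 1 to 8 rows; each row is the pose to reach, as a shift and turn from the pose measured when the call began, along the tool's axes at that moment; what a row does not reach only later rows make up. A row lasts 1/12 s, in which the tool goes at most 41.7 mm and 7.16 degrees, less where a joint would pass 70% of its speed; a pose out of reach is approached as far as the arm can. A call with a gripper value outside its range is refused whole. "fingers" is the finger opening in mm, from 0 to 93, set as the call begins (left out, the last holds). The fingers move at their own pace and stop on an object; "squeeze" is the grip in N (left out, the last holds). Time passes only in rows, so rows that repeat a pose let the fingers close. It gives the time, the measured TCP pose, the force and the opening at its end, in the units of the state.
- r.state(): the state, without advancing time (a new reading comes with each control period).
- r.snapshot(name): name is "scene" or "side" or "wrist"; returns the picture (420x560x3 uint8, red, green, blue); there is no depth.
- r.camera_model(name): a dict with "mtx" (3x3 intrinsics, pixels), "cam_to_world" (4x4, takes a point from camera to world coordinates); the wrist camera has in their place "mount" (4x4, takes a point from camera to tool coordinates, whose origin is the TCP and whose axes are the flange's). Camera axes: x right, y up, looking along -z (the intrinsics and any distortion apply to the point x, -y, -z); pixel columns grow to the right and rows downward; lengths in m; the calibration is good to about 2 mm. A picture is of the moment at which its call begins: read the wrist's pose just before it. camera_model takes no time and is no camera call.
- r.close_job(): hands the job in, once; it reports no verdict.
The state is a dict: "t": time; "qpos": joint angles; "joint_vel": joint speeds; "effort": joint torques, N m; "position": TCP position; "ee_rot": TCP orientation; "contact_force": force on the tool from outside, world axes, zero at the start; "torque": the same for the moment, N m; "grip_width": opening from 0.0 (shut) to 1.0 (fully open).
Only numpy, scipy, OpenCV 4.12 (cv2) and the standard library are available. Lean on these libraries where they do the work, as an engineer would, in place of code of your own. Each camera call takes 0.05 s, during which the arm holds its last target.

### The job

Clamp the lidded grinding jar: with the side of a finger push the swing strap round over the jar until it rests against its stop post, and then push the cam lever on the strap all the way down, so that its cam presses on the lid. Leave the lever up until the strap is fully over. The jar stays in its seat, never lifted, and the wash bottle, the small jar and the brass puck stay where they stand.

Things in the scene. Friction and masses are not known exactly. Their poses are not given: they have to be found in the camera images.
- strap (a joint): Opening angle (rad) of the steel swing strap: 0 = fully over the jar, against the stop post; grows as the strap swings open, clockwise seen from above (so closing turns it counter-clockwise), up to 1.85. Vertical pivot; stays where it is left; friction 0.3 N m (about 2 N at the push point).
- strap_pivot (a point): Point on the strap's vertical pivot axis, half-way up the strap (108 mm above the table). The post under it is 28 mm thick; a 34 mm hub surrounds it. Its x axis points from strap_push towards the pivot, along the strap.
- strap_push (a point): A place to push the strap's side: on its centre line 155 mm from the pivot, half-way up (108 mm above the table). The strap is a level steel frame 24 mm wide and 20 mm tall (98 to 118 mm above the table) that ends 180 mm from the pivot, 25 mm beyond this point. With the strap closed this point stands outside the jar (the lid's edge is then 129 mm from the pivot).
- lever (a joint): Angle (rad) of the cam lever on top of the strap: 0 = fully down, lying level along the strap; grows as it is raised, up to 1.15. Stays where it is left; friction 0.25 N m, a little more as the cam meets the lid (4 to 10 N straight down on the grip's end).
- stop_post (a point): Top centre of the stop post, a steel rod 16 mm thick, 112 mm above the table, that the strap's leading side touches when it is closed, 168 mm from the pivot axis.
- lever_pivot (a point): The cam lever's level hinge, 85 mm from the strap's pivot axis, on the strap's centre line, 120 mm above the table.
- lever_tip (a point): Place to push the lever: middle of the upper face of its black grip, 72 mm along the lever from the hinge and 21 mm above the line through the hinge (grip 20 mm wide, 42 to 90 mm from the hinge). The lever points from its hinge towards the strap's pivot, up at an angle when raised; when it is down this point stands 141 mm above the table, 13 mm from the strap's pivot axis.
- cam: Off-centre steel cam disc, 47 mm across and 10 mm thick, turning with the lever between the strap's two side bars; origin on the lever's hinge. Its rim clears the jar's lid while the lever is up and presses on the lid once the strap is over and the lever fully down.
- jar: Steel grinding jar with a flat aluminium lid, 88 mm across and 69 mm tall, loose in its seat; origin at the centre of its underside, 18 mm above the table; lid's top 87 mm above the table.
- jar_center (a point): Centre of the jar, half-way up.
- seat (a point): Centre of the round seat (ring 96 mm inside, 110 mm outside, 10 mm tall) on the grey 235 x 140 x 12 mm base plate, which is bolted down; 85 mm from the strap's pivot axis, level with the top of the sprung rubber pad that the jar stands on, 18 mm above the table (the pad gives by about 0.5 mm when clamped).
- wash_bottle: White wash bottle with red cap and spout, 62 mm across, 170 mm tall, loose; origin at the centre of its underside.
- grit_jar: Small jar with a black cap, 60 mm across, 75 mm tall, loose; origin at the centre of its underside.
- puck: Brass sample puck, 40 mm across, 24 mm tall, loose; origin at the centre of its underside.
Things that resemble listed ones, but are neither listed nor needed, are in the scene too. There is more than one size of the puck; the job needs the smallest. Leave any blue or green look-alike of the grit_jar alone.

How it is judged:
On the way, in this order (a step that is already met when the one before it is completed fails the run):
1. the strap is fully over the jar, the lever still up (value of joint strap below 0.06 rad and value of joint lever above 0.45 rad), for 0.2 s.
2. the cam lever is fully down with the strap still over the jar (value of joint strap below 0.06 rad and value of joint lever below 0.07 rad), for 0.2 s.
At the end, for the whole second after the job is handed in: Strap within 0.06 rad of its stop and lever within 0.07 rad of fully down; the cam presses on the lid with more than 2 N; the jar stands in its seat (within 8 mm of the centre, upright); bystanders within 20 mm of their starts and upright (all of step 2 and contact force between cam and jar above 2 N and horizontal distance between jar_center and seat below 0.008 m and angle between jar_center's own z axis and vertical below 0.06 rad and z of jar in the frame of seat below 0.003 m and distance of each of wash_bottle, grit_jar, puck from where it was at the start of the episode below 0.02 m and angle between each of wash_bottle, grit_jar, puck's own z axis and vertical below 0.15 rad); the robot touches nothing.
It fails at once if the lever was pushed down before the strap was over the jar (value of joint strap above 0.12 rad and value of joint lever below 0.4 rad).
It fails at once if the jar was lifted, tipped or pushed out of its seat (z of jar in the frame of seat above 0.006 m or angle between jar_center's own z axis and vertical above 0.12 rad or horizontal distance between jar_center and seat above 0.012 m).
It fails at once if a bystander was moved, lifted or tipped (not (distance of each of wash_bottle, grit_jar, puck from where it was at the start of the episode below 0.02 m and angle between each of wash_bottle, grit_jar, puck's own z axis and vertical below 0.15 rad)).
It also fails if it takes over 54 s, if anything falls off the work surface, if the arm or the gripper's body presses on something with over 40 N, if the wrist force passes 120 N, or if a joint passes its speed limit or range.

## Working session

There is one attempt and no reset: what is moved stays moved. The work goes in short steps, Python scripts to look and compute and a tool call to move; the robot and the scene stay as the last step left them, time stands still between calls to the robot, and variables do not carry over. Pictures are saved under pics/ and viewed, and the job is handed in when it is done.

Besides the shell and the picture viewer there is one more tool, called after "Call:" as name(argument=value, ...), one argument or row to a line, values as JSON. arm_command: Moves the arm, as the interface text tells. Its arguments: {"type":"object","properties":{"motion":{"type":"array","items":{"type":"array"}},"fingers":{"type":"number"},"squeeze":{"type":"number"}},"required":["motion"]}

```bash
mkdir -p pics; ls
python3 - <<'E'
from rig import r
import cv2
s=r.state(); print(s['t'],s['position'],s['ee_rot'],s['grip_width'],r.tcp_to_grasp)
for n in("scene","side","wrist"):
    im=r.snapshot(n); cv2.imwrite(f"pics/{n}0.png",im[:,:,::-1]); print(n,r.camera_model(n))
E
```

```text
pics
0.0 [ 0.18366613 -0.62269999  0.21751635] [-3.10688302e+00 -4.48757257e-01  6.67956443e-04] 0.9979229957424064 -0.0188
scene {'mtx': array([[494.62481126,   0.        , 290.54692833],
       [  0.        , 494.62481126, 206.66208102],
       [  0.        ,   0.        ,   1.        ]]), 'cam_to_world': array([[-0.83587172, -0.28266922,  0.47054923,  0.87265149],
       [ 0.54867011, -0.45634468,  0.70050742,  0.51686991],
       [ 0.01672075,  0.84371064,  0.53653776,  0.5618516 ],
       [ 0.        ,  0.        ,  0.        ,  1.        ]])}
side {'mtx': array([[390.6491127 ,   0.        , 278.58166275],
       [  0.        , 390.6491127 , 210.84389711],
       [  0.        ,   0.        ,   1.        ]]), 'cam_to_world': array([[-0.78410321,  0.48555529, -0.38654653,  0.21265316],
       [-0.6204154 , -0.62963151,  0.46759908,  0.25430155],
       [-0.01633667,  0.60646535,  0.79494207,  0.64632007],
       [ 0.        ,  0.        ,  0.        ,  1.        ]])}
wrist {'mtx': array([[297.63110156,   0.        , 281.46229484],
       [  0.        , 297.63110156, 209.0931603 ],
       [  0.        ,   0.        ,   1.        ]]), 'mount': array([[ 2.12444368e-04,  9.63883489e-01,  2.66324192e-01,
         7.38234800e-02],
       [ 9.99999974e-01, -2.28355798e-04,  2.87770339e-05,
         2.14736531e-04],
       [ 8.85543811e-05,  2.66324179e-01, -9.63883512e-01,
        -1.64756362e-01],
       [ 0.00000000e+00,  0.00000000e+00,  0.00000000e+00,
         1.00000000e+00]])}
```

View pics/scene0.png

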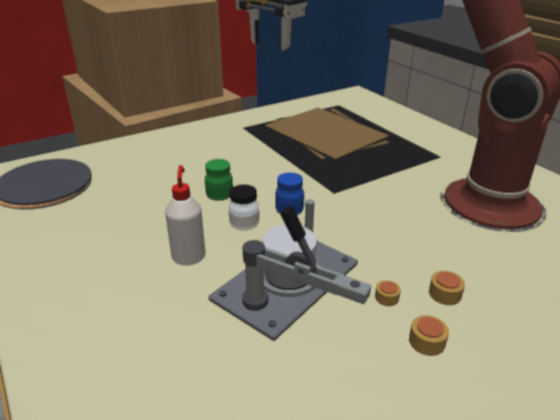

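View pics/side0.png

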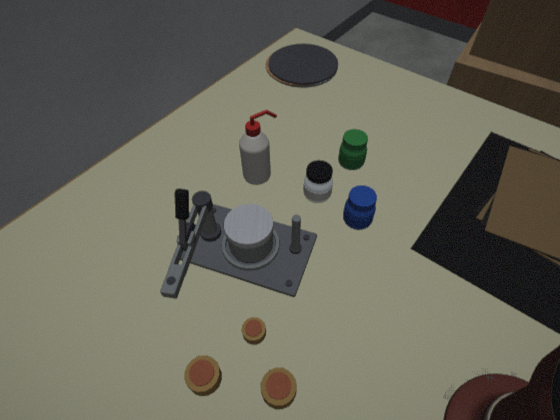

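View pics/wrist0.png

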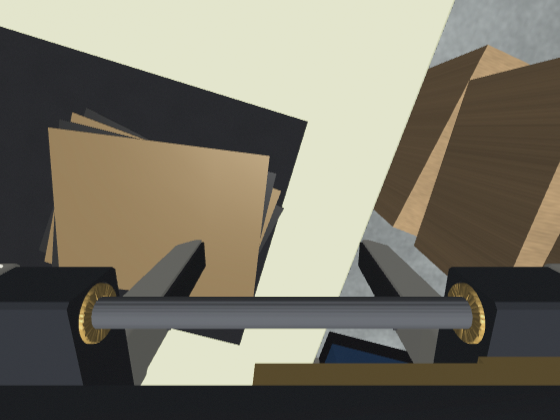

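The scene view shows the hub near (254,250), the stop post top near (310,203) and the strap end near (357,288). In the side view the hub is near (202,199), the post top near (296,217) and the strap end near (170,288). I'll zoom in for accurate pixel positions.

Run:
```python
import cv2
a=cv2.imread("pics/scene0.png")[180:340,200:400]; cv2.imwrite("pics/sc_z.png",cv2.resize(a,None,fx=4,fy=3.75,interpolation=cv2.INTER_CUBIC) if 0 else cv2.resize(a,(750,600),interpolation=cv2.INTER_CUBIC))
a=cv2.imread("pics/side0.png")[180:310,150:325]; print(a.shape); cv2.imwrite("pics/si_z.png",cv2.resize(a,(700,520),interpolation=cv2.INTER_CUBIC))
```

```text
(130, 175, 3)
```

View pics/sc_z.png

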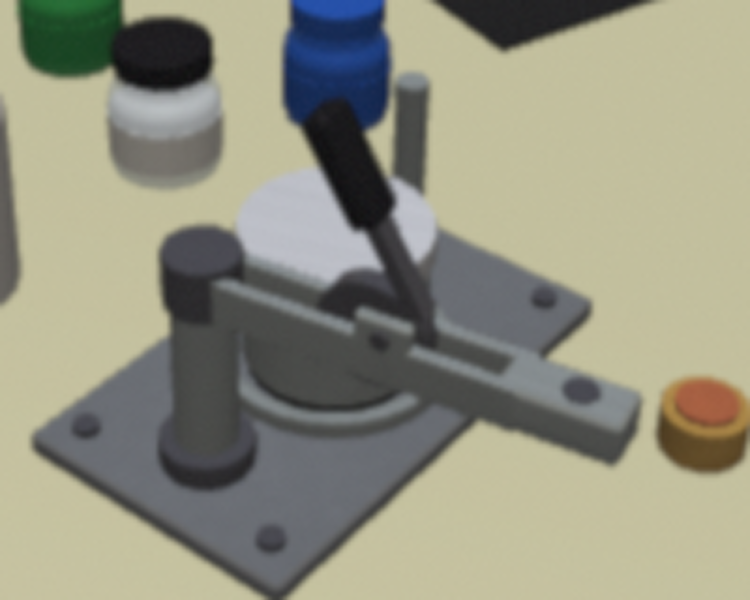

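View pics/si_z.png

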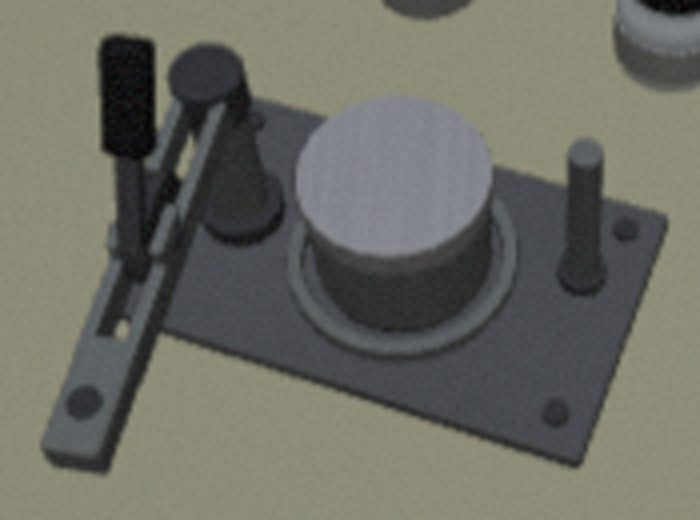

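```bash
cat > h.py <<'E'
import numpy as np
from rig import r
def ray(n,u,v):
    m=r.camera_model(n);K=m['mtx'];T=m['cam_to_world']
    d=np.linalg.inv(K)@[u,v,1]; d=T[:3,:3]@[d[0],-d[1],-d[2]]
    return T[:3,3],d/np.linalg.norm(d)
def onz(n,u,v,z):
    o,d=ray(n,u,v); return o+d*(z-o[2])/d[2]
def tri(a,b):
    A=np.zeros((3,3));y=np.zeros(3);L=[]
    for n,p in(("scene",a),("side",b)):
        o,d=ray(n,*p);P=np.eye(3)-np.outer(d,d);A+=P;y+=P@o;L.append((o,P))
    x=np.linalg.solve(A,y); return x,[np.linalg.norm(P@(x-o))*1e3 for o,P in L]
E
python3 - <<'E'
from h import *
np.set_printoptions(precision=4,suppress=True)
P={'hub':((253.3,246.4),(201.4,197.7),.12),'post':((310,201),(296.1,217.6),.112),'lid':((289.5,239.7),(248.4,223.9),.087),'hole':((354.8,283.6),(170.6,280.2),.118),
'griptop':((287.5,208.3),(182,190),.2)}
for k,(a,b,z) in P.items(): print(k,*tri(a,b),onz("scene",*a,z),onz("side",*b,z))
for k,u,v in(('bot',256,170),('grit',319,185),('puck',254,330)): print(k,onz("side",u,v,.02))
for u,v in((186,255),(244,215),(388,292)): print(onz("scene",u,v,.02))
E
```

```text
hub [0.5927 0.0046 0.1213] [np.float64(0.46692682353382625), np.float64(0.4669268235338009)] [0.5918 0.0024 0.12  ] [0.5933 0.0044 0.12  ]
post [ 0.44   -0.0669  0.1124] [np.float64(0.3312805471739974), np.float64(0.33128054717396854)] [ 0.4395 -0.068   0.112 ] [ 0.44   -0.0668  0.112 ]
lid [ 0.5107 -0.0218  0.0847] [np.float64(1.0493595954319128), np.float64(1.0493595954319321)] [ 0.5123 -0.0207  0.087 ] [ 0.5088 -0.0196  0.087 ]
hole [0.5165 0.1458 0.1189] [np.float64(0.32772218670232134), np.float64(0.3277221867022823)] [0.5158 0.1446 0.118 ] [0.5168 0.1459 0.118 ]
griptop [0.5653 0.052  0.205 ] [np.float64(0.10049231219309915), np.float64(0.10049231219305081)] [0.5611 0.0457 0.2   ] [0.5694 0.0497 0.2   ]
bot [ 0.6264 -0.1723  0.02  ]
grit [ 0.4921 -0.2205  0.02  ]
puck [0.3968 0.103  0.02  ]
[ 0.6409 -0.155   0.02  ]
[ 0.4929 -0.2134  0.02  ]
[0.4045 0.1068 0.02  ]
```

The geometry checks out: hub to post is 168 mm, hub to seat 85 mm, and the heights match. The pivot is near (0.592, 0.003). The strap now points at about 118° and should close at about 198°. Next I'll plan the approach.

```bash
cat >> h.py <<'E'
from scipy.spatial.transform import Rotation as Ro
def rows(pts):
    """pts: list of (x,y,z world m, tool-y world angle deg)"""
    s=r.state();R=Ro.from_rotvec(s['ee_rot']).as_matrix()
    a0=np.degrees(np.arctan2(R[1,1],R[0,1]))
    out=[]
    for x,y,z,a in pts:
        d=R.T@(np.array([x,y,z])-s['position'])*1e3
        tw=-((a-a0+180)%360-180)
        out.append([[round(float(v)) for v in d],round(float(tw),1)])
    print('t',s['t'],'pos',np.round(s['position'],4),'ytool',round(a0,2),'F',np.round(s['contact_force'],1)); print(out)
def line(p,q,n,a=0,b=1):
    p=np.array(p);q=np.array(q); return [p+(q-p)*(a+(b-a)*(i+1)/n) for i in range(n)]
E
python3 - <<'E'
from h import *
L=line((.184,-.623,.30,-73.6),(.579,.155,.30,28),24)
rows(L[:8]);rows(L[8:16]);rows(L[16:])
E
```

```text
t 0.15 pos [ 0.1837 -0.6229  0.2178] ytool -73.56 F [0.3 1.2 0.4]
[[[25, -26, -82], -4.2], [[50, -53, -82], -8.4], [[75, -79, -82], -12.7], [[100, -106, -82], -16.9], [[125, -132, -82], -21.1], [[150, -159, -82], -25.4], [[175, -185, -82], -29.6], [[200, -211, -82], -33.8]]
t 0.15 pos [ 0.1837 -0.6229  0.2178] ytool -73.56 F [0.3 1.2 0.4]
[[[225, -238, -82], -38.1], [[250, -264, -82], -42.3], [[275, -291, -82], -46.5], [[300, -317, -82], -50.8], [[325, -344, -82], -55.0], [[350, -370, -82], -59.2], [[375, -396, -81], -63.5], [[400, -423, -81], -67.7]]
t 0.15 pos [ 0.1837 -0.6229  0.2178] ytool -73.56 F [0.3 1.2 0.4]
[[[425, -449, -81], -71.9], [[449, -476, -81], -76.2], [[474, -502, -81], -80.4], [[499, -529, -81], -84.6], [[524, -555, -81], -88.9], [[549, -582, -81], -93.1], [[574, -608, -81], -97.3], [[599, -634, -81], -101.6]]
```

Call:
arm_command(
  motion=[
    [[10,-10,-35],-2],
    [[30,-30,-70],-6],
    [[60,-60,-82],-11],
    [[85,-90,-82],-16],
    [[110,-116,-82],-21],
    [[135,-142,-82],-26],
    [[160,-169,-82],-30],
    [[185,-195,-82],-33],
  ],
  fingers=0,
)

```text
t: 0.82
position: [0.3063, -0.3816, 0.3001]
ee_rot: [-2.85, -1.317, -0.0]
contact_force: [0.2, 0.4, 1.0]
grip_width: 0.475
```

Run:
```python
from h import *
s=r.state();print(s['qpos'],s['grip_width'],s['position'])
L=line((.184,-.623,.30,-73.6),(.579,.155,.30,28),24)
rows(L[8:16])
```

```text
[ 1.01033304  0.2938559  -0.21435928  1.73737406  0.06762402  1.11965953
  0.07050892] 0.47457268813967884 [ 0.30631414 -0.38163928  0.30009594]
t 0.8167 pos [ 0.3063 -0.3816  0.3001] ytool -40.38 F [0.2 0.4 1. ]
[[[55, -13, 0], -4.9], [[90, -21, 0], -9.1], [[126, -30, 0], -13.3], [[161, -38, 0], -17.6], [[197, -47, 0], -21.8], [[232, -55, 0], -26.0], [[267, -64, 0], -30.3], [[303, -72, 1], -34.5]]
```

Call:
arm_command(
  motion=[
    [[35,-8,0],-4],
    [[70,-17,0],-8],
    [[106,-25,0],-12],
    [[141,-34,0],-17],
    [[177,-43,0],-21],
    [[215,-51,0],-26],
    [[252,-60,0],-30],
    [[290,-69,0],-34],
  ],
  fingers=0,
)

```text
t: 1.48
position: [0.4418, -0.1145, 0.3005]
ee_rot: [-2.337, -2.096, -0.0]
contact_force: [-0.4, -1.2, 0.2]
grip_width: 0.004
```

Run:
```python
from h import *
s=r.state();print(s['qpos'],s['grip_width'],s['position'])
p=list(s['position'])+[5.]
rows(line(p,(.585,.158,.28,28),8))
```

```text
[ 0.58426138  0.25946281 -0.48510439  1.80946998  0.13267527  1.1061958
 -0.05536874] 0.004285146432152525 [ 0.44178268 -0.11452321  0.3005442 ]
t 1.4833 pos [ 0.4418 -0.1145  0.3005] ytool -6.22 F [-0.4 -1.2  0.2]
[[[36, 14, 3], -14.1], [[72, 28, 5], -17.0], [[107, 42, 8], -19.8], [[143, 56, 10], -22.7], [[179, 71, 13], -25.6], [[215, 85, 16], -28.5], [[251, 99, 18], -31.3], [[286, 113, 21], -34.2]]
```

Call:
arm_command(
  motion=[
    [[36,14,0],-5],
    [[72,28,0],-10],
    [[107,42,0],-15],
    [[143,56,0],-20],
    [[179,71,0],-25],
    [[215,85,0],-30],
    [[251,99,8],-34],
    [[286,113,20],-34],
  ],
)

```text
t: 2.15
position: [0.5863, 0.1594, 0.2812]
ee_rot: [-1.62, -2.691, -0.004]
contact_force: [0.6, -0.6, -1.0]
grip_width: 0.007
```

Run:
```python
from h import *
import cv2
rows([(.585,.158,.28,28),(.585,.158,.104,28)])
for n in("scene","side","wrist"):
    im=r.snapshot(n); cv2.imwrite(f"pics/{n}1.png",im[:,:,::-1])
```

```text
t 2.15 pos [0.5863 0.1594 0.2812] ytool 27.89 F [ 0.6 -0.6 -1. ]
[[[-1, -2, 1], -0.1], [[-1, -2, 177], -0.1]]
```

View pics/side1.png

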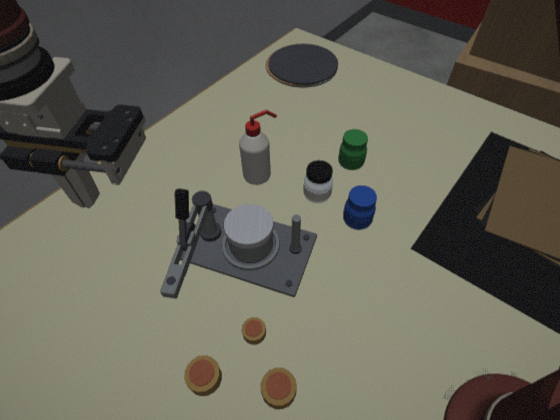

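View pics/wrist1.png

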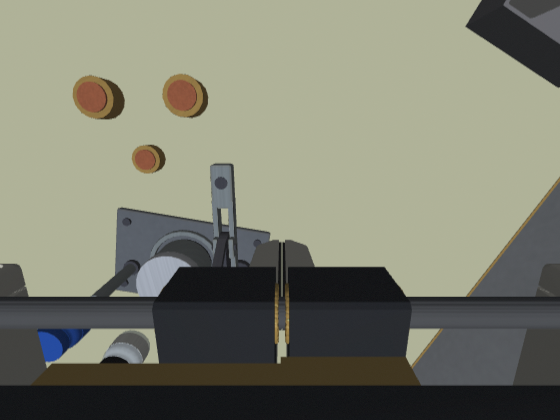

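Call:
arm_command(
  motion=[
    [[-1,-2,30],0],
    [[-1,-2,65],0],
    [[-1,-2,100],0],
    [[-1,-2,130],0],
    [[-1,-2,155],0],
    [[-1,-2,170],0],
    [[-1,-2,177],0],
    [[-1,-2,177],0],
  ],
)

```text
t: 2.97
position: [0.5812, 0.1571, 0.1005]
ee_rot: [-1.615, -2.687, 0.006]
contact_force: [0.1, -0.1, -0.6]
grip_width: 0.003
```

```bash
cat >> h.py <<'E'
PV=np.array([.592,.0035])
def fing(th,gap=0,rad=.14,z=.104):
    t=np.radians(th);d=np.array([np.cos(t),np.sin(t)]);n=np.array([np.sin(t),-np.cos(t)])
    p=PV+rad*d+(.0295+gap)*n
    return (*p,z,th-90)
def where():
    s=r.state();R=Ro.from_rotvec(s['ee_rot']).as_matrix();p=s['position'][:2]-PV
    h=np.linalg.norm(p);print('rad',h,'az',np.degrees(np.arctan2(p[1],p[0]))%360,'strap est',np.degrees(np.arctan2(p[1],p[0])+np.arcsin(.0295/h))%360,'F',s['contact_force'],'q',np.round(s['qpos'],2))
E
python3 - <<'E'
from h import *
import cv2
where()
rows([fing(118,g) for g in (.02,.01,.005)]+[fing(t) for t in (119,122,126,130,134)])
for n in("scene",):
    im=r.snapshot(n); cv2.imwrite(f"pics/{n}2.png",im[:,:,::-1])
E
```

```text
rad 0.1540035601218055 az 94.02670506874132 strap est 105.07019361025858 F [ 0.07224519 -0.12672273 -0.57121013] q [ 0.03  0.73 -0.55  1.68  0.47  0.87 -0.23]
t 2.9667 pos [0.5812 0.1571 0.1005] ytool 27.98 F [ 0.1 -0.1 -0.6]
[[[-1, -13, -3], -0.0], [[-1, -23, -3], -0.0], [[-1, -28, -3], -0.0], [[0, -36, -3], -1.0], [[1, -43, -3], -4.0], [[2, -53, -3], -8.0], [[2, -63, -3], -12.0], [[2, -73, -3], -16.0]]
```

View pics/scene2.png

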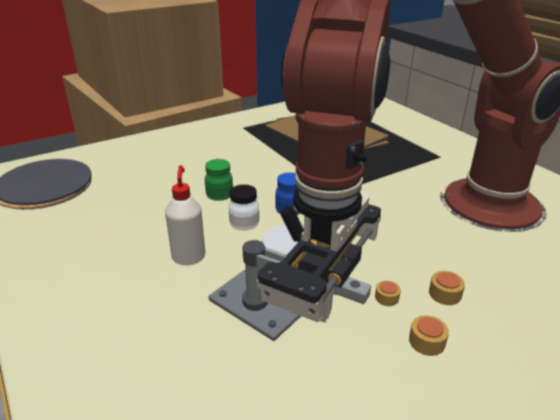

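Call:
arm_command(
  motion=[
    [[-1,-13,-3],0],
    [[-1,-23,-3],0],
    [[-1,-28,-3],0],
    [[0,-36,-3],-1],
    [[1,-43,-3],-4],
    [[2,-53,-3],-8],
    [[2,-63,-3],-12],
    [[2,-73,-3],-16],
  ],
)

```text
t: 3.68
position: [0.5187, 0.1266, 0.1067]
ee_rot: [-1.221, -2.894, -0.007]
contact_force: [2.7, 0.1, 0.4]
grip_width: 0.006
```

Run:
```python
from h import *
import cv2
where()
rows([fing(t) for t in np.arange(133,133+36,4.5)])
for n in("side","scene"):
    im=r.snapshot(n); cv2.imwrite(f"pics/{n}3.png",im[:,:,::-1])
```

```text
rad 0.1432525690052278 az 120.78843043507756 strap est 132.67237558357425 F [2.6891071  0.08824675 0.37786783] q [ 0.13  0.66 -0.64  1.88  0.54  0.78 -0.03]
t 3.6833 pos [0.5187 0.1266 0.1067] ytool 44.26 F [2.7 0.1 0.4]
[[[0, -1, 3], 1.3], [[2, -12, 3], -3.2], [[3, -23, 3], -7.7], [[4, -34, 3], -12.2], [[3, -45, 3], -16.7], [[2, -57, 3], -21.2], [[0, -68, 2], -25.7], [[-4, -78, 2], -30.2]]
```

View pics/side3.png

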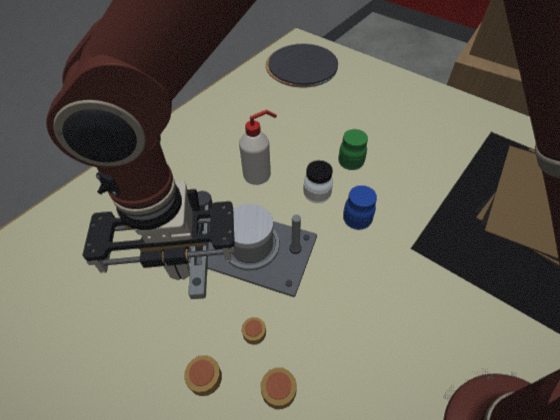

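The push force is about 2.7 N and the strap is moving: its end has gone to about (197,285) in the side view. I'll continue along the arc.

Call:
arm_command(
  motion=[
    [[1,-9,3],-2],
    [[3,-20,3],-6],
    [[4,-31,3],-11],
    [[4,-42,3],-15],
    [[3,-53,3],-20],
    [[1,-63,3],-24],
    [[-2,-73,2],-28],
    [[-4,-78,2],-30],
  ],
)

```text
t: 4.45
position: [0.4642, 0.0685, 0.1051]
ee_rot: [-0.435, -3.109, -0.005]
contact_force: [-0.4, 2.7, 1.0]
grip_width: 0.008
```

Run:
```python
from h import *
import cv2
where()
rows([fing(t) for t in np.arange(167,199,4)])
for n in("side","scene"):
    im=r.snapshot(n); cv2.imwrite(f"pics/{n}4.png",im[:,:,::-1])
```

```text
rad 0.14337624319085024 az 153.04072444034617 strap est 164.91426930110862 F [-0.37025921  2.70100609  0.97612666] q [ 0.34  0.63 -0.8   2.05  0.66  0.74  0.42]
t 4.45 pos [0.4642 0.0685 0.1051] ytool 74.07 F [-0.4  2.7  1. ]
[[[1, -5, 1], -2.9], [[2, -15, 1], -6.9], [[2, -25, 1], -10.9], [[2, -35, 1], -14.9], [[1, -45, 1], -18.9], [[0, -55, 1], -22.9], [[-3, -65, 1], -26.9], [[-5, -74, 1], -30.9]]
```

View pics/side4.png

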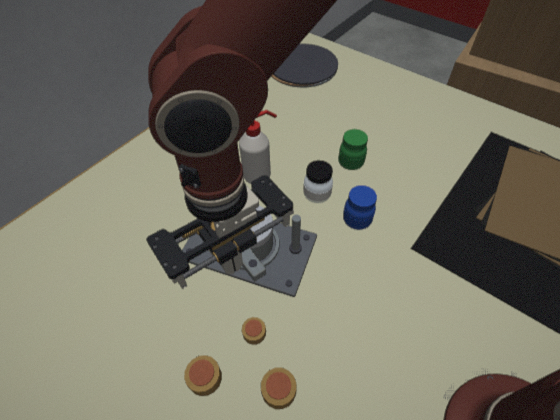

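View pics/scene4.png

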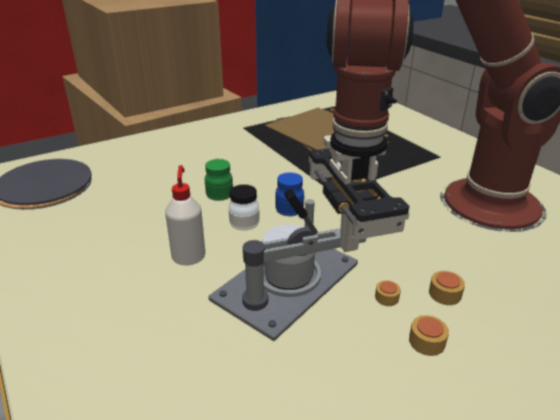

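The strap is about 33° short of closed and the lever is still up. I'll continue, slowing near the post.

Call:
arm_command(
  motion=[
    [[1,-8,1],-4],
    [[2,-17,1],-8],
    [[2,-27,1],-12],
    [[2,-37,1],-16],
    [[1,-47,1],-20],
    [[0,-55,1],-23],
    [[-1,-60,1],-25],
    [[-2,-62,1],-26],
  ],
)

```text
t: 5.22
position: [0.4495, 0.0082, 0.1041]
ee_rot: [0.268, -3.129, -0.006]
contact_force: [-0.5, 2.8, 2.7]
grip_width: 0.005
```

Run:
```python
from h import *
import cv2
where()
rows([fing(t) for t in np.arange(192,206,2)])
for n in("scene",):
    im=r.snapshot(n); cv2.imwrite(f"pics/{n}5.png",cv2.resize(im[150:330,200:440,::-1],None,fx=3,fy=3,interpolation=2))
```

```text
rad 0.14261931902957245 az 178.1123464924929 strap est 190.04983324470444 F [-0.4934974   2.83914287  2.72863173] q [ 0.55  0.65 -0.93  2.1   0.76  0.78  0.87]
t 5.2167 pos [0.4495 0.0082 0.1041] ytool 99.8 F [-0.5  2.8  2.7]
[[[1, -5, 0], -2.2], [[2, -10, 0], -4.2], [[3, -15, 0], -6.2], [[3, -20, 0], -8.2], [[3, -25, 0], -10.2], [[3, -30, 0], -12.2], [[3, -35, 0], -14.2]]
```

View pics/scene5.png

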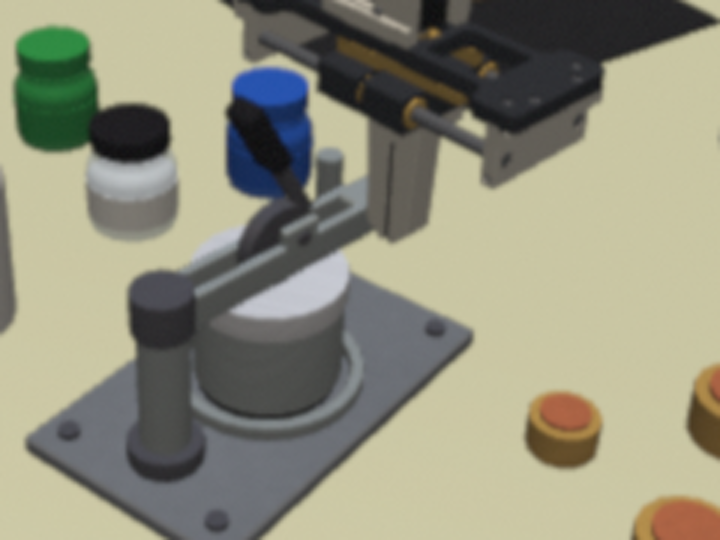

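Call:
arm_command(
  motion=[
    [[1,-4,0],-2],
    [[2,-8,0],-4],
    [[2,-12,0],-6],
    [[3,-16,0],-7],
    [[3,-18,0],-8],
    [[3,-20,0],-8],
    [[3,-20,0],-8],
  ],
)

```text
t: 5.85
position: [0.4502, -0.0124, 0.104]
ee_rot: [0.485, -3.103, -0.005]
contact_force: [-0.0, 1.6, 0.5]
grip_width: 0.007
```

Run:
```python
from h import *
import cv2
where(); rows([fing(200),fing(202)])
for n in("scene",):
    im=r.snapshot(n); cv2.imwrite(f"pics/{n}6.png",cv2.resize(im[150:330,200:440,::-1],None,fx=3,fy=3,interpolation=2))
```

```text
rad 0.14267034369475623 az 186.3797435359195 strap est 198.31289812867846 F [-0.00746241  1.63681715  0.4745204 ] q [ 0.61  0.67 -0.97  2.09  0.79  0.8   1.03]
t 5.85 pos [ 0.4502 -0.0124  0.104 ] ytool 107.75 F [-0.   1.6  0.5]
[[[1, -4, 0], -2.3], [[2, -9, 0], -4.3]]
```

View pics/scene6.png

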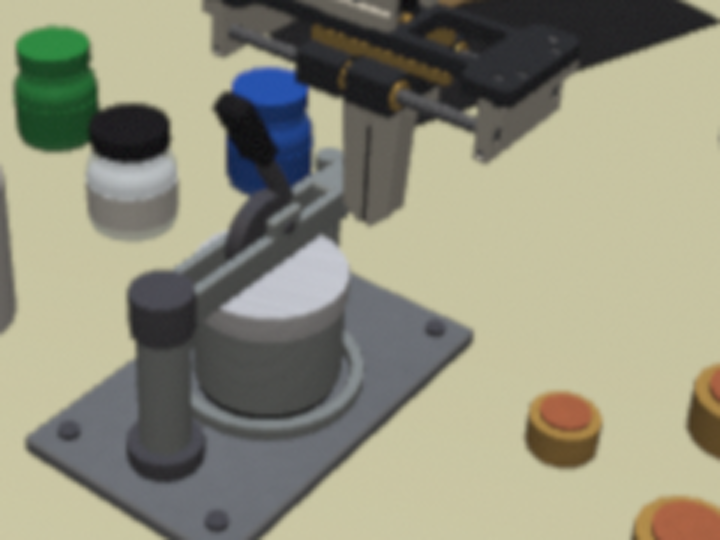

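Nearly there, with no rise in force from the post yet. I'll push in small increments until the force rises.

Call:
arm_command(
  motion=[
    [[0,-2,0],-1],
    [[0,-4,0],-1],
    [[0,-5,0],-1],
    [[0,-5,0],-1],
  ],
)

```text
t: 6.23
position: [0.4501, -0.0137, 0.104]
ee_rot: [0.516, -3.097, -0.014]
contact_force: [-3.0, 8.1, 1.8]
grip_width: 0.004
```

Run:
```python
from h import *
where()
```

```text
rad 0.14295267148383198 az 186.9274387862664 strap est 198.83667997681118 F [-2.9989036   8.11113558  1.81815017] q [ 0.63  0.68 -0.98  2.09  0.79  0.8   1.05]
```

Call:
arm_command(
  motion=[
    [[0,-4,0],0],
    [[0,-7,0],0],
    [[0,-7,0],0],
    [[0,-7,0],0],
  ],
)

```text
t: 6.57
position: [0.45, -0.0138, 0.1042]
ee_rot: [0.523, -3.095, -0.031]
contact_force: [-5.2, 13.1, 0.8]
grip_width: 0.009
```

Run:
```python
from h import *
import cv2
where()
for n in("scene","side"):
    im=r.snapshot(n); cv2.imwrite(f"pics/{n}7.png",im[:,:,::-1])
    cv2.imwrite(f"pics/{n}7z.png",cv2.resize(im[150:330,140:380,::-1],None,fx=3,fy=3,interpolation=2))
```

```text
rad 0.14301866410158393 az 186.93536454538375 strap est 198.8390300217267 F [-5.18902544 13.06115324  0.84736744] q [ 0.64  0.68 -0.99  2.09  0.78  0.8   1.07]
```

View pics/side7z.png

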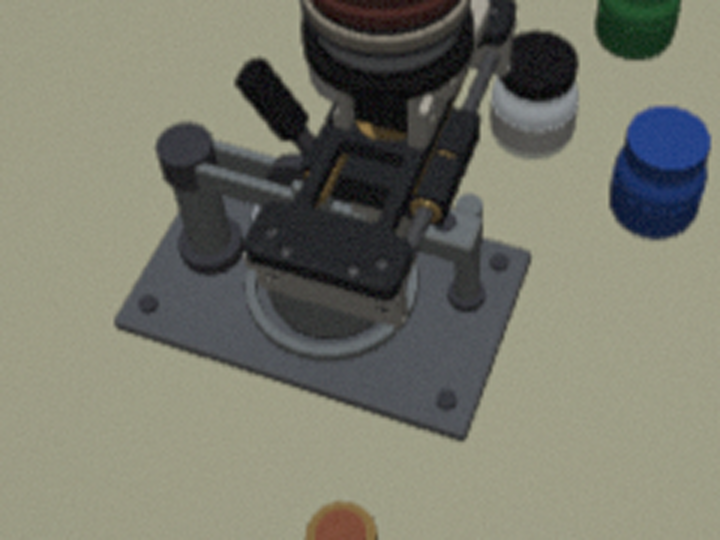

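View pics/scene7z.png

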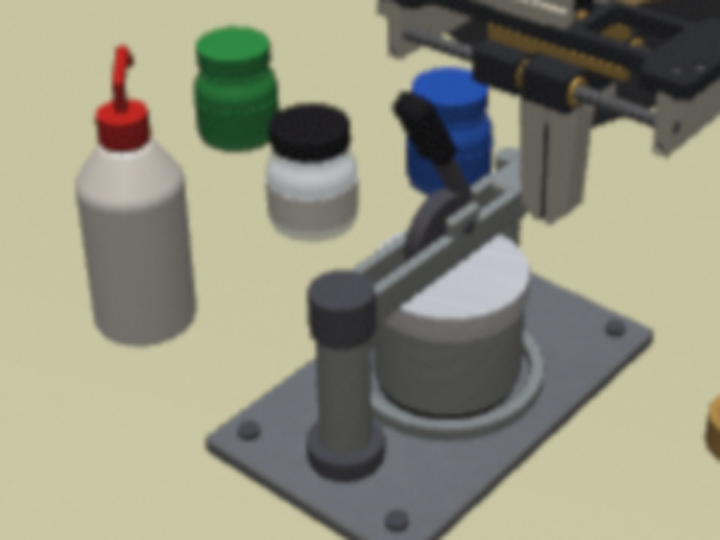

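The force rose to 14 N with no further movement, so the strap is against the post, and the lever is still up. I'll measure the lever grip end, then plan the retreat and the lever arc.

```bash
cat >> h.py <<'E'
C=np.radians(198.5);c=np.array([np.cos(C),np.sin(C)])
def lev(phi,L=.072,gap=0,hz=.120,over=0):
    # TCP so that pivot-side lower finger edge meets grip's upper face
    rad=.085-L*np.cos(phi)+.021*np.sin(phi); z=hz+L*np.sin(phi)+.021*np.cos(phi)
    rad+=gap*np.sin(phi)-over*0; z+=gap*np.cos(phi)
    p=PV+(rad+.0075)*c
    return (*p,z,108.5)
E
python3 - <<'E'
from h import *
x,e=tri((277.5,185),(226,175));print(x,e,'radial',(x[:2]-PV)@c,'lateral',(x[:2]-PV)@[-c[1],c[0]])
rows([fing(198.5,.015,.143),fing(198.5,.03,.143),fing(198.5,.05,.143),fing(198.5,.05,.143,.16),fing(198.5,.05,.143,.19),fing(198.5,.05,.143,.23),fing(198.5,.05,.143,.26),fing(198.5,.05,.143,.26)])
print([np.round(lev(p),3) for p in (1.15,0)])
E
```

```text
[ 0.53876234 -0.01453467  0.19936736] [np.float64(0.8528490294995364), np.float64(0.8528490294995689)] radial 0.05620901745771799 lateral 0.00021015117356439273
t 6.6667 pos [ 0.45   -0.0138  0.1042] ytool 109.18 F [-5.5 13.3  1.4]
[[[3, 16, 0], 0.7], [[3, 31, 1], 0.7], [[2, 51, 1], 0.7], [[2, 52, -55], 0.7], [[2, 53, -85], 0.7], [[2, 53, -125], 0.7], [[2, 54, -155], 0.7], [[2, 54, -155], 0.7]]
[array([ 5.140e-01, -2.300e-02,  1.940e-01,  1.085e+02]), array([ 5.730e-01, -3.000e-03,  1.410e-01,  1.085e+02])]
```

Call:
arm_command(
  motion=[
    [[0,8,0],0],
    [[0,25,0],0],
    [[0,45,-5],0],
    [[0,52,-30],0],
    [[0,52,-65],0],
    [[0,52,-100],0],
    [[0,52,-135],0],
    [[0,52,-150],0],
  ],
)

```text
t: 7.33
position: [0.4351, 0.0325, 0.2587]
ee_rot: [-0.522, 3.096, 0.027]
contact_force: [0.9, 0.2, 0.2]
grip_width: 0.003
```

Run:
```python
from h import *
import cv2
a=np.array(lev(1.15,gap=.02)); hi=a.copy(); hi[2]=.26
s=r.state()
rows(line((*s['position'],108.5),hi,4)+line(hi,a,4))
for n in("scene","side"):
    im=r.snapshot(n); cv2.imwrite(f"pics/{n}8.png",im[:,:,::-1])
    cv2.imwrite(f"pics/{n}8z.png",cv2.resize(im[150:330,140:380,::-1],None,fx=3,fy=3,interpolation=2))
```

```text
t 7.3333 pos [0.4351 0.0325 0.2587] ytool 109.16 F [0.9 0.2 0.2]
[[[-10, -19, -1], 0.7], [[-19, -39, -1], 0.7], [[-29, -58, -2], 0.7], [[-38, -78, -2], 0.7], [[-38, -78, 12], 0.7], [[-38, -78, 26], 0.7], [[-38, -78, 41], 0.7], [[-38, -79, 55], 0.7]]
```

View pics/scene8z.png

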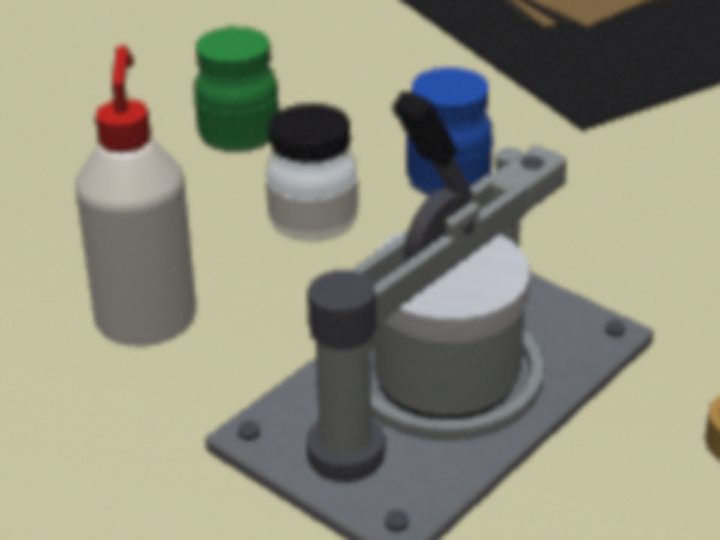

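View pics/side8z.png

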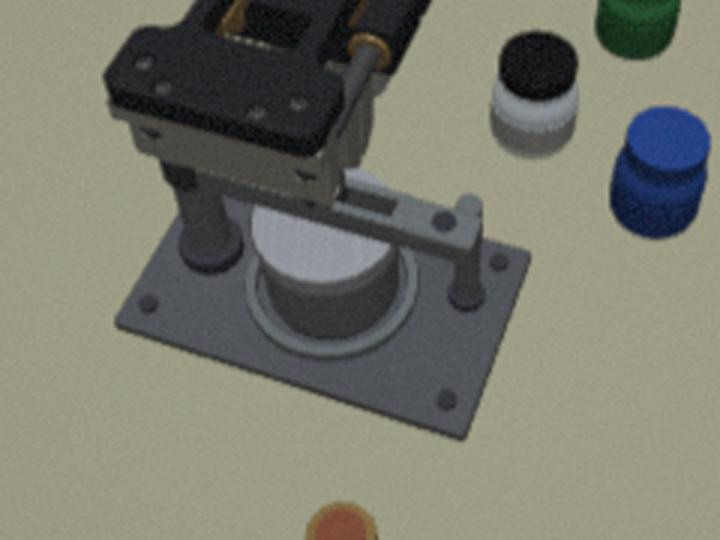

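The strap rests against the post and the lever is up. I'll move to the start of the lever arc.

Call:
arm_command(
  motion=[
    [[-8,-19,0],0],
    [[-17,-39,0],0],
    [[-27,-60,0],0],
    [[-34,-76,2],0],
    [[-36,-78,15],0],
    [[-36,-78,30],0],
    [[-36,-78,45],0],
    [[-36,-78,52],0],
  ],
)

```text
t: 8.1
position: [0.4919, -0.0291, 0.2008]
ee_rot: [0.522, -3.093, -0.027]
contact_force: [-0.2, 0.1, -0.4]
grip_width: -0.001
```

Run:
```python
from h import *
import cv2
s=r.state();p=s['position'][:2]-PV;print('lat',p@[-c[1],c[0]],'rad',p@c,s['position'],s['ee_rot'])
rows([lev(1.15,gap=.008),lev(1.1)]+[lev(x) for x in (1.0,.9,.8,.7,.6,.5)])
for n in("scene",):
    im=r.snapshot(n)
    cv2.imwrite(f"pics/{n}9z.png",cv2.resize(im[120:300,200:440,::-1],None,fx=3,fy=3,interpolation=2))
```

```text
lat -0.0008090953360734301 rad 0.10526268323693945 [ 0.49192018 -0.02913306  0.20084092] [ 0.52221641 -3.09317193 -0.02671736]
t 8.1 pos [ 0.4919 -0.0291  0.2008] ytool 109.16 F [-0.2  0.1 -0.4]
[[[-16, -1, 3], 0.7], [[-27, -1, 7], 0.7], [[-34, -1, 9], 0.7], [[-41, -1, 11], 0.7], [[-48, -2, 14], 0.7], [[-54, -2, 18], 0.7], [[-60, -2, 23], 0.7], [[-66, -2, 28], 0.7]]
```

View pics/scene9z.png

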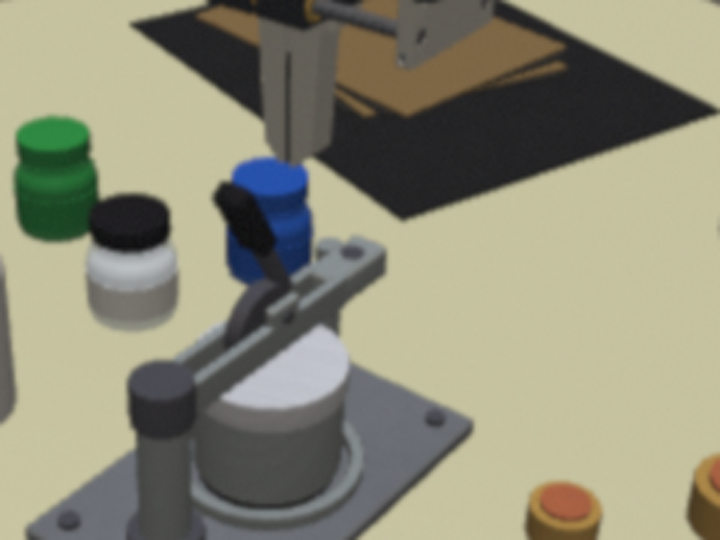

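Run:
```python
from h import *
m=r.camera_model("scene");T=np.linalg.inv(m['cam_to_world'])
for P in ((.4919,-.0291,.2008),(.5388,-.0145,.199)):
    q=T[:3,:3]@P+T[:3,3];u=m['mtx']@[q[0],-q[1],-q[2]];u=u[:2]/u[2];print(u,(u-[200,120])*3)
```

```text
[298.84047327 172.50944455] [296.52141981 157.52833364]
[277.86925048 185.67784515] [233.60775145 197.03353544]
```

Consistent with the picture: the TCP projects to within about a pixel of the fingertip. I'll start the lever arc.

Call:
arm_command(
  motion=[
    [[-12,-1,2],0],
    [[-20,-1,5],0],
    [[-27,-1,7],0],
    [[-34,-1,9],0],
    [[-41,-1,11],0],
    [[-48,-1,14],0],
    [[-54,-1,18],0],
    [[-56,-1,20],0],
  ],
)

```text
t: 8.82
position: [0.5457, -0.0111, 0.1801]
ee_rot: [0.523, -3.093, -0.027]
contact_force: [-2.3, -1.3, 2.3]
grip_width: 0.007
```

Run:
```python
from h import *
import cv2
s=r.state();p=s['position'][:2]-PV;print('lat',p@[-c[1],c[0]],'rad',p@c,s['position'],s['ee_rot'],s['contact_force'])
rows([lev(x) for x in (.6,.5,.4,.3,.2,.1,0)])
for n in("scene",):
    im=r.snapshot(n)
    cv2.imwrite(f"pics/{n}10z.png",cv2.resize(im[120:300,200:440,::-1],None,fx=3,fy=3,interpolation=2))
```

```text
lat -0.0008122211774452191 rad 0.048554073512041704 [ 0.5456973  -0.01113619  0.18006426] [ 0.5226434  -3.09290245 -0.0270754 ] [-2.31606695 -1.25784259  2.26088504]
t 8.8167 pos [ 0.5457 -0.0111  0.1801] ytool 109.18 F [-2.3 -1.3  2.3]
[[[-4, -1, 2], 0.7], [[-9, -1, 7], 0.7], [[-14, -1, 13], 0.7], [[-19, -1, 19], 0.7], [[-22, -2, 25], 0.7], [[-26, -2, 32], 0.7], [[-28, -2, 39], 0.7]]
```

View pics/scene10z.png

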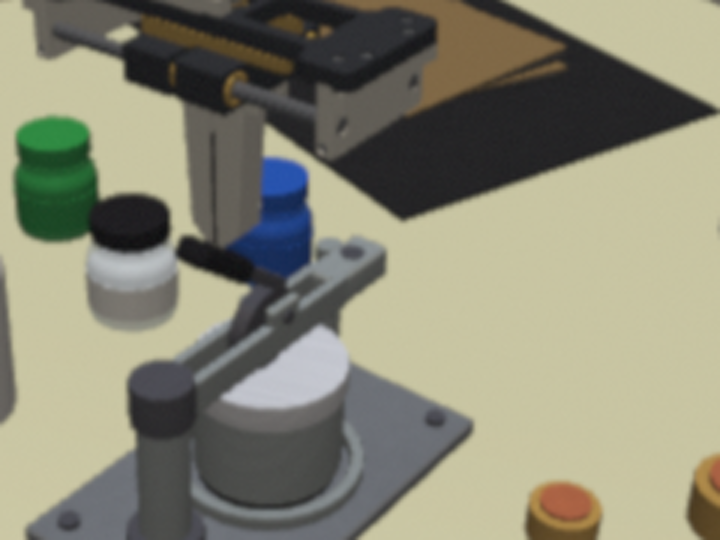

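The lever is turning with the finger (about 0.65 rad, 3.5 N). I'll continue down.

Call:
arm_command(
  motion=[
    [[-5,-1,3],0],
    [[-9,-1,7],0],
    [[-14,-1,13],0],
    [[-18,-1,19],0],
    [[-21,-1,25],0],
    [[-24,-1,31],0],
    [[-26,-1,36],0],
    [[-27,-1,39],0],
  ],
)

```text
t: 9.53
position: [0.5727, -0.0025, 0.1409]
ee_rot: [0.522, -3.096, -0.027]
contact_force: [-3.9, -3.7, 23.5]
grip_width: 0.007
```

Run:
```python
from h import *
import cv2
s=r.state();p=s['position'][:2]-PV;print('lat',p@[-c[1],c[0]],'rad',p@c,s['position'],s['contact_force'])
for n in("scene",):
    im=r.snapshot(n)
    cv2.imwrite(f"pics/{n}11z.png",cv2.resize(im[120:300,200:440,::-1],None,fx=3,fy=3,interpolation=2))
```

```text
lat -0.0003942117523083458 rad 0.020200456039528285 [ 0.57271834 -0.00253586  0.14094649] [-3.92020853 -3.67571219 23.49402802]
```

View pics/scene11z.png

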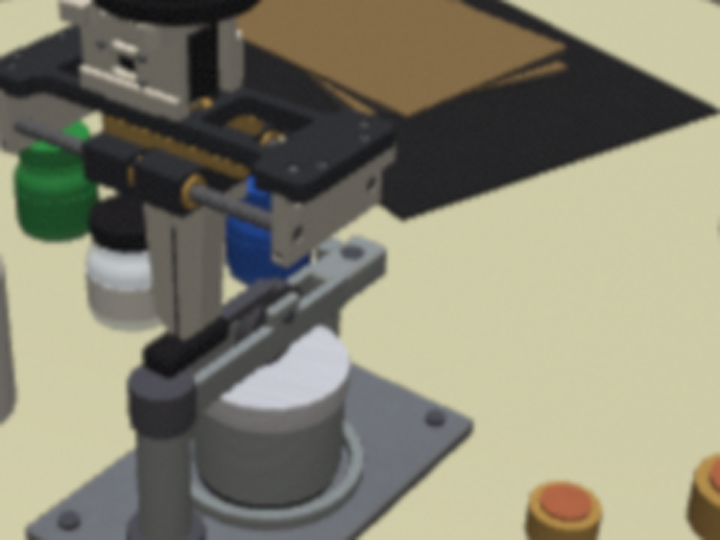

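The force is 23.5 N and the tip is at 141 mm, as expected. I'll press a little more and hold.

Call:
arm_command(
  motion=[
    [[0,0,2],0],
    [[0,0,2],0],
    [[0,0,2],0],
    [[0,0,2],0],
  ],
)

```text
t: 9.92
position: [0.5727, -0.0025, 0.1411]
ee_rot: [0.522, -3.096, -0.024]
contact_force: [-3.5, -3.1, 12.9]
grip_width: 0.003
```

Call:
arm_command(
  motion=[
    [[0,0,4],0],
    [[0,0,6],0],
    [[0,0,6],0],
  ],
)

```text
t: 10.17
position: [0.5729, -0.0024, 0.1407]
ee_rot: [0.522, -3.098, -0.017]
contact_force: [-9.9, -6.0, 33.1]
grip_width: 0.003
```

Call:
arm_command(
  motion=[
    [[0,0,-10],0],
    [[0,0,-35],0],
    [[0,0,-70],0],
    [[0,0,-105],0],
    [[0,0,-140],0],
    [[40,0,-150],0],
    [[70,0,-150],0],
    [[70,0,-150],0],
  ],
)

```text
t: 10.83
position: [0.5028, -0.0286, 0.2901]
ee_rot: [0.52, -3.093, -0.011]
contact_force: [-0.2, -0.0, -1.5]
grip_width: 0.003
```

Run:
```python
from h import *
import cv2
s=r.state();print(s['t'],s['position'],s['contact_force'])
for n in("scene","side"):
    im=r.snapshot(n); cv2.imwrite(f"pics/{n}12.png",im[:,:,::-1])
    cv2.imwrite(f"pics/{n}12z.png",cv2.resize(im[150:330,140:380,::-1],None,fx=3,fy=3,interpolation=2))
```

```text
10.8333 [ 0.50282331 -0.02864633  0.29010071] [-0.24841125 -0.01040578 -1.5093802 ]
```

View pics/scene12z.png

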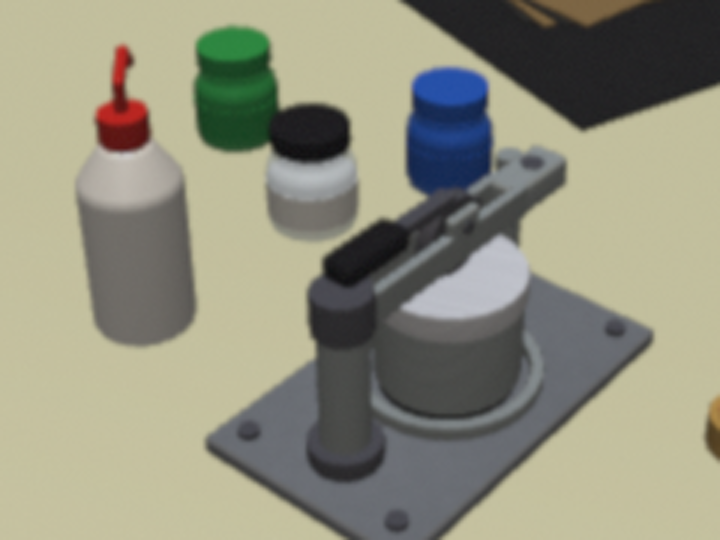

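View pics/side12.png

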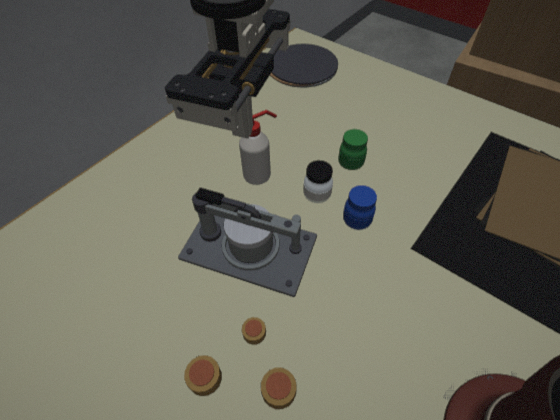

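The lever lies level, parallel to the strap (image slopes −0.67 and −0.68). The strap is at the same pixels as before the lever push, the bystanders are unmoved, and the gripper is clear. Handing in.

```bash
python3 -c "
from rig import r
print(r.close_job()); print(r.state()['t'])"
```

```text
the job is handed in; nothing more can be done
None
the job is handed in; nothing more can be done
```

The jar is clamped and the job is handed in, at about 11 s of the 54 s allowed. No verdict is reported.

- **Strap:** I pushed it round with the shut fingers. At the post the force rose to 14 N and the finger moved no further. In the picture taken after I backed off, the strap was touching the post with the lever still up.
- **Lever:** I swung it down along its arc until the fingertip stopped at 141 mm, which is the stated fully-down height. Pressing on to about 33 N moved it no further.
- **Last checks:** The final pictures show the lever level along the strap and the strap still against the post. The jar is in its seat, and the wash bottle, small jar and pucks look unmoved. The gripper is well clear, with about 1.5 N read on the tool, which I take as sensor noise.
- **Not measured:** I could not read the joint angles or the cam's force on the lid. I judged these from the lever's level position and the hard stop. No check failed or disagreed.

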